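# Tamp the hung-up copper blanks down the storage tube

## Robot

A 6-joint arm with a two-finger parallel gripper is mounted at the origin on the work surface. World frame = base frame: x ahead of the robot, y to its left, z up, the work surface at z = 0. Lengths are in m, angles in rad, forces in N, time in s.
With the tool pointing down it reaches from about 0.25 to 0.725 m from the base axis. Payload 4 kg.
Tool frame: the origin (TCP) lies on the centre line of the jaws, within the pads' length; the fingertips stand 25 mm ahead of it and the grasp point (between the pads) lies 6 mm ahead of it; z points along the fingers, x is the direction in which the jaws open and shut, and the axes are right-handed (so a half turn about z gives the same grasp; the last joint's range is limited). The gripper opens to 85 mm and grips with 20 to 120 N. Pads are 22 mm wide; open, the fingers measure 114 mm over their backs; the gripper's body (76 mm by 85 mm) begins 54 mm behind the grasp point. The pads swing forward as they close: fully open they stand 13 mm farther back than shut.
Start: joints at [-1.326, 0.241, 0.005, 1.335, 0, 1.571], TCP at [0.121, -0.485, 0.256] pointing down, gripper open.
Joint ranges: [-2.72, 2.72], [-1.05, 1.87], [-1.09, 1.28], [-1.99, 2.15], [-1.42, 1.44], [-3.14, 3.14]. Speed limits (rad/s): [2.79, 2.79, 3.14, 3.14, 3.14, 3.14].

## Interface

Orientations are given as a unit quaternion [x, y, z, w].
In Python, from workcell import bot, imaging, order gives the robot as it stands.
- The arm moves only by the tool carry_out, never from a script. Its argument "moves" is a list of rows, each a list of 5 numbers: the shift along the tool's x, y, z scaled (see below), then the turn about the tool's z scaled (see below), then the opening, from -1 (shut) to 1 (fully open). In form: [[tx, ty, tz, roll, hand], ...]. A call has 1 to 20 rows; each row is the pose to reach, as a shift and turn from the pose commanded when the call began, along the tool's axes at that moment; what a row does not reach only later rows make up. The controller multiplies each number of a shift by 0.1 m and each number of a turn by 90 degrees. A row lasts 1/10 s, in which the tool goes at most 50 mm and 8.59 degrees, less where a joint would pass 70% of its speed; a pose out of reach is approached as far as the arm can. A call with a number of a shift or a turn outside -1 to 1 is refused whole. A call with a gripper value outside its range is refused whole. The fingers move at their own pace and stop on an object; the grip force is fixed at half the most. Time passes only in rows, so rows that repeat a pose let the fingers close. It gives the time, the measured TCP pose, the force and the opening at its end, in the units of the state.
- bot.get_obs(): the state, without advancing time (a new reading comes with each control period).
- imaging.camera(name): name is "side" or "top"; returns the picture (400x640x3 uint8, red, green, blue); there is no depth.
- imaging.camera_model(name): a dict with "fovy" (degrees; the focal length in pixels is half the picture's height over the tangent of half this angle, whatever the lens; pixels are square), "cx", "cy" (the principal point, pixels), "dist" ([k1, k2, p1, p2, k3] as OpenCV has them; the pictures are not rectified), "eye" and "rotation" of the camera in the world. Camera axes: x right, y up, looking along -z (the intrinsics and any distortion apply to the point x, -y, -z); pixel columns grow to the right and rows downward; lengths in m; the calibration is good to about 2 mm. A picture is of the moment at which its call begins. camera_model takes no time and is no camera call.
- order.job_done(): hands the job in, once; it reports no verdict.
The state is a dict: "clock": time; "joint_pos": joint angles; "joint_vel": joint speeds; "tau": joint torques, N m; "eef_pos": TCP position; "tool_rot": TCP orientation; "ft_force": force on the tool from outside, world axes, zero at the start; "ft_torque": the same for the moment, N m; "grip_width": finger opening in m.
Only numpy, scipy, OpenCV 4.12 (cv2) and the standard library are available. Lean on these libraries where they do the work, as an engineer would, in place of code of your own. Each camera call takes 0.05 s, during which the arm holds its last target.

## Task

On the engraver's bench, the copper blanks in one of the two clear tubes have hung up partway; the other tube is empty. Take the taller of the two wooden-handled sticks out of the tool block, put its foot down that tube and push the blanks all the way to the bottom, pressing firmly once they are there. Then let go, leaving the stick standing in the tube on top of the blanks.

Things in the scene. Friction and masses are not known exactly. Their poses are not given: they have to be found in the camera images.
- tamper: Loose upright tamping stick, round, 175 mm long, 0.1-0.17 kg. Origin: centre of its foot's underside; z up the stick. Steel foot disc 18 mm across, 10 thick; steel shaft 10 mm across (brass ferrule 21 mm across from 88 to 100 mm); pale wooden handle 28 mm across from 100 to 175 mm above the origin, to grip from above. Starts in a hole of the block, foot 48 mm below the block's top.
- block: Fixed wooden tool block, 70 x 170 x 60 mm (x, y, z). Origin: centre of its underside on the bench. Two 22 mm holes, 45 mm either side of the centre along its y, floors 12 mm above the bench: one holds the tamper, the other a similar stubby punch whose top is 68 mm lower (too short for this).
- tube: Clear upright tube with the hung-up blanks, screwed to the bench by an aluminium base 80 x 80 x 12 mm. Origin: centre of the base's underside on the bench; z up the tube's axis. Bore 36 mm, floor at 12 mm, rim at 112 mm above the origin; the last 14 mm flare to a mouth 54 mm wide inside. A like but empty tube stands at least 120 mm away, on either side.
- blanks (a joint): How far (m) the three copper blanks (34 mm across, 24 mm high together) are pushed down the tube: top of the stack 81 mm above the bench at 0, 36 mm at 0.045, where it sits on the tube's floor. Starts at 0 to 0.015. Snug: it never moves by itself, slides under about 4 N, then stops hard. Pressing firmly means 10 to 20 N at the stop.
Not all that is in view belongs to the job. What is shaped like the tamper but purple is not meant.

How it is judged:
By the outcome, as a careful person would: the job done as asked, in the order asked, and still so for the second after the job is handed in, with the robot touching nothing.
It also fails if it takes over 45 s, if anything falls off the work surface, if the arm or the gripper's body presses on something with over 40 N, if the wrist force passes 120 N, or if a joint passes its speed limit or range.

## Working session

There is one attempt and no reset: what is moved stays moved. The work goes in short steps, Python scripts to look and compute and a tool call to move; the robot and the scene stay as the last step left them, time stands still between calls to the robot, and variables do not carry over. Pictures are saved under pics/ and viewed, and the job is handed in when it is done.

Besides the shell and the picture viewer there is one more tool, called as name(argument=value, ...), one argument or row to a line, values as JSON. carry_out: Moves the arm, as the interface text tells. Its arguments: {"type":"object","properties":{"moves":{"type":"array","items":{"type":"array","items":{"type":"number","minimum":-1,"maximum":1}}}},"required":["moves"]}

```bash
mkdir -p pics; python3 - <<'E'
from workcell import bot, imaging
import cv2
for n in("side","top"):
    cv2.imwrite(f"pics/{n}0.png",imaging.camera(n)[:,:,::-1]); print(n,imaging.camera_model(n))
print(bot.get_obs())
E
```

```text
side {'fovy': 50.412790169479635, 'cx': 321.5610979303521, 'cy': 203.94441585571295, 'dist': array([-0.03067209,  0.        ,  0.        ,  0.        ,  0.        ]), 'eye': array([0.27267021, 0.69553709, 0.75485585]), 'rotation': array([-0.04907428,  0.38438503,  0.9124057 , -0.13174103])}
top {'fovy': 49.38543457347914, 'cx': 323.0343055802031, 'cy': 202.09308238711776, 'dist': array([-0.02756254,  0.        ,  0.        ,  0.        ,  0.        ]), 'eye': array([ 0.36964328, -0.01543706,  0.88136004]), 'rotation': array([-0.04538868,  0.02443003,  0.71472359, -0.69750501])}
{'clock': 0.1, 'joint_pos': array([-1.32600560e+00,  2.41317366e-01,  3.86282567e-03,  1.33517696e+00,
       -4.94569326e-07,  1.57076428e+00]), 'joint_vel': array([ 0.00080523, -0.00211221,  0.00299515, -0.00190166, -0.00160891,
        0.00138204]), 'tau': array([-2.22736485e-04, -3.73136938e+01,  2.53010505e+01,  1.08609776e-02,
       -5.55840097e-05,  1.32683061e-05]), 'eef_pos': array([ 0.1210533 , -0.4846008 ,  0.25551352]), 'tool_rot': array([ 7.88157138e-01, -6.15473382e-01, -7.23338191e-04, -5.64579709e-04]), 'ft_force': array([0.54952721, 0.21067307, 0.07977706]), 'ft_torque': array([ 0.03545312,  0.01524569, -0.05498295]), 'grip_width': 0.08515703485436635}
```

View pics/side0.png

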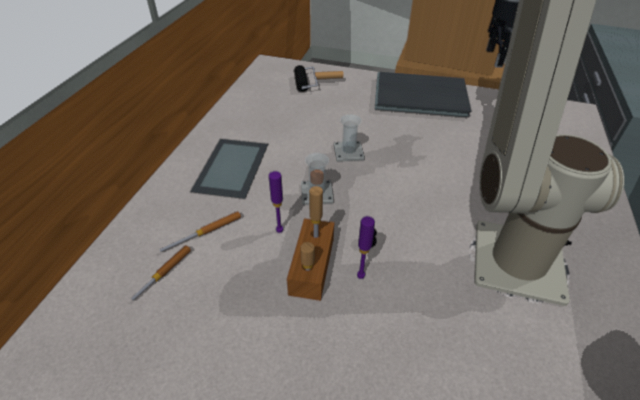

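View pics/top0.png

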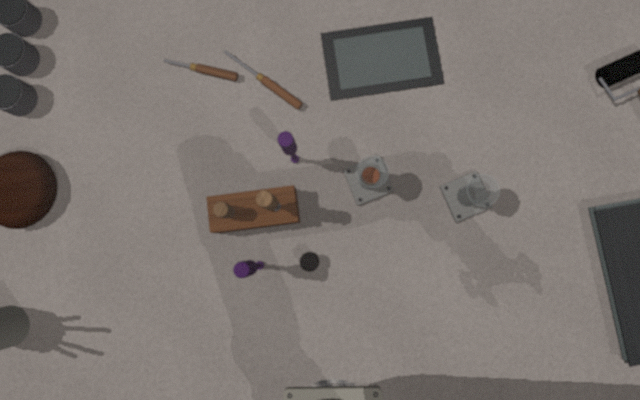

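Side view: the tall wooden stick's top is at about (316,190), and the stubby one at (308,248). There are purple sticks at (276,180) and (367,225). The tube with copper is at (318,170) and the empty one at (350,135). The top view agrees: tall stick (265,199), stubby (221,210), purple sticks (287,140) and (245,268), copper tube (371,176), empty tube (475,193). Next I take close crops and measure.

```bash
cat > h.py <<'E'
import numpy as np, cv2
from scipy.spatial.transform import Rotation as R
from workcell import bot, imaging
def M(n):
    m=imaging.camera_model(n); f=200/np.tan(np.radians(m['fovy'])/2)
    K=np.array([[f,0,m['cx']],[0,f,m['cy']],[0,0,1.]])
    Rm=R.from_quat(m['rotation']).as_matrix()
    return K,m['dist'],m['eye'],Rm
def ray(n,uv):
    K,d,e,Rm=M(n); p=cv2.undistortPoints(np.array([[uv]],float),K,d)[0,0]
    v=Rm@np.array([p[0],-p[1],-1]); return e,v
def atz(n,uv,z):
    e,v=ray(n,uv); return e+v*(z-e[2])/v[2]
def proj(n,P):
    K,d,e,Rm=M(n); P=np.atleast_2d(P); c=(P-e)@Rm*[1,-1,-1]
    return cv2.projectPoints(c,np.zeros(3),np.zeros(3),K,d)[0][:,0]
def crop(n,im,x,y,w,h,s,f):
    cv2.imwrite(f,cv2.resize(im[y:y+h,x:x+w],None,fx=s,fy=s,interpolation=cv2.INTER_CUBIC)[:,:,::-1])
E
python3 - <<'E'
import cv2
from h import *
a=cv2.imread('pics/top0.png')[:,:,::-1];b=cv2.imread('pics/side0.png')[:,:,::-1]
crop('top',a,195,120,133,100,6,'pics/t1.png')
crop('top',a,330,130,180,100,4.4,'pics/t2.png')
crop('side',b,260,110,130,195,3,'pics/s1.png')
E
```

```text
(no output)
```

View pics/t1.png

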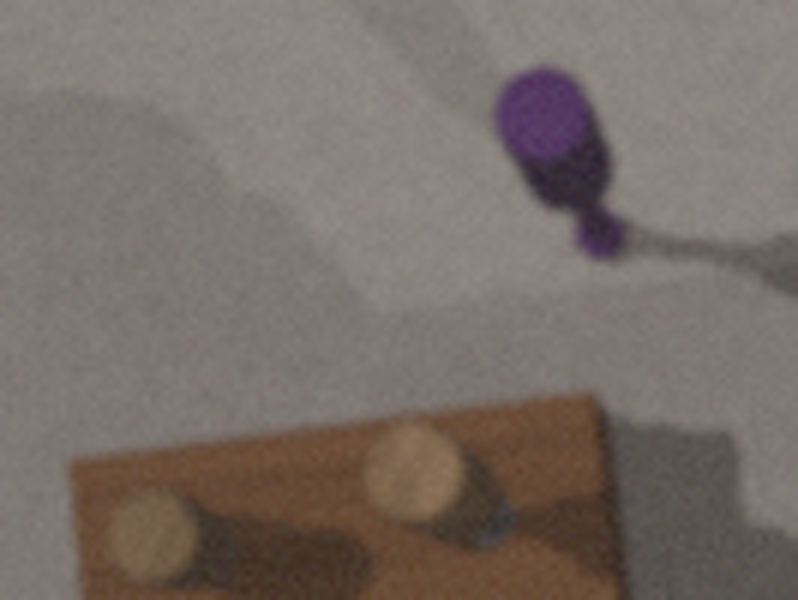

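View pics/t2.png

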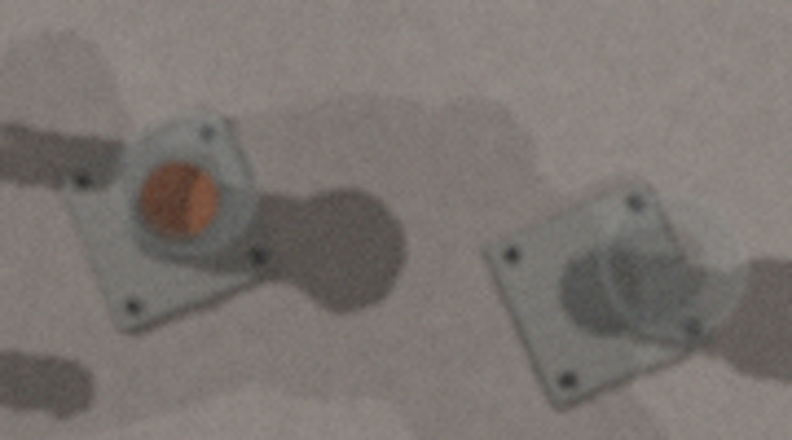

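View pics/s1.png

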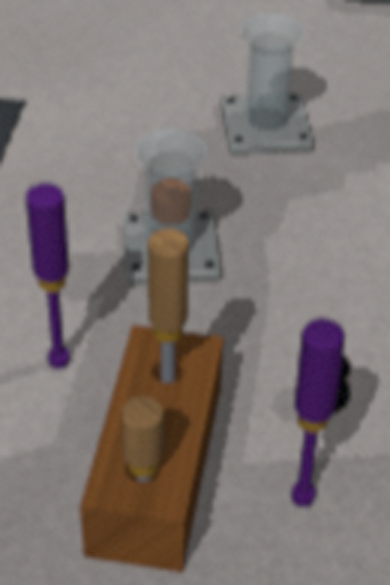

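The close crop confirms it: the tall wooden stick stands in the block at top (264.5,198.7), with the copper-filled tube's rim at (373,172.5). I'll use the tall wooden one.

```bash
python3 - <<'E'
from h import *
c=lambda p,s,o:(np.array(p)+.5)/s-.5+np.array(o)
T=lambda p:c(p,6,(195,120)); U=lambda p:c(p,4.4,(330,130)); S=lambda p:c(p,3,(260,110))
print('tamper top',atz('top',T((417,472)),.187),'side',atz('side',S((169,240)),.187))
print('punch top',atz('top',T((154,536)),.119),'side',atz('side',S((143,405)),.119))
print('purple1',atz('top',T((543,113)),.175),'side',atz('side',S((46,191)),.175))
print('purple1 foot',atz('top',T((601,235)),.008),'side',atz('side',S((58,357)),.005))
print('purple2 top',atz('side',S((322,330)),.175),'foot',atz('side',S((303,494)),.005),atz('top',(245,268.5),.175))
print('tube rim',atz('top',U((189,187)),.112),'side',atz('side',S((173,150)),.112))
h=[(207,132),(83,180),(133,306),(260,256)]
print('base',np.mean([atz('top',U(p),.012) for p in h],0),'side',np.mean([atz('side',S(p),.012) for p in [(136,219),(203,218),(136,265),(210,265)]],0))
print('copper',[atz('top',U((180,200)),z) for z in (.081,.066)])
print('empty rim',atz('top',U((672,273)),.112))
print('block corners',[atz('top',T(p),.06).round(3) for p in [(72,460),(597,395)]])
print('block s',[atz('side',S(p),.06).round(3) for p in [(134,327),(223,338),(84,508),(184,522)]])
print(R.from_quat(bot.get_obs()['tool_rot']).as_matrix().round(3))
E
```

```text
tamper top [0.44742126 0.09939438 0.187     ] side [0.44929804 0.1011807  0.187     ]
punch top [0.43805098 0.18907317 0.119     ] side [0.44109172 0.18674931 0.119     ]
purple1 [0.5478992  0.06539612 0.175     ] side [0.55010597 0.06495938 0.175     ]
purple1 foot [0.54701435 0.0652701  0.008     ] side [0.55070166 0.06768253 0.005     ]
purple2 top [0.33712475 0.14080508 0.175     ] foot [0.33573939 0.14209967 0.005     ] [0.33514408 0.13360473 0.175     ]
tube rim [ 0.49765214 -0.08312934  0.112     ] side [ 0.5003961  -0.08119104  0.112     ]
base [ 0.50005327 -0.08307598  0.012     ] side [ 0.50140893 -0.08095823  0.012     ]
copper [array([ 0.49736917, -0.08188034,  0.081     ]), array([ 0.49976295, -0.08312559,  0.066     ])]
empty rim [ 0.45742488 -0.27574085  0.112     ]
block corners [array([0.468, 0.231, 0.06 ]), array([0.485, 0.063, 0.06 ])]
block s [array([0.486, 0.069, 0.06 ]), array([0.419, 0.06 , 0.06 ]), array([0.467, 0.235, 0.06 ]), array([0.401, 0.227, 0.06 ])]
[[ 0.242 -0.97  -0.   ]
 [-0.97  -0.242  0.002]
 [-0.002  0.    -1.   ]]
```

carry_out(
  moves=[
    [-0.25,-0.23,0,0,1],
    [-0.5,-0.46,0,0,1],
    [-0.75,-0.69,0,0,1],
    [-0.98,-0.92,0,0,1],
  ],
)

```text
clock: 0.5
eef_pos: [0.1868, -0.3661, 0.2558]
tool_rot: [0.788, -0.616, -0.001, -0.0]
ft_force: [0.2, -0.7, 0.5]
grip_width: 0.0855
```

carry_out(
  moves=[
    [-0.25,-0.23,0,0,1],
    [-0.5,-0.46,0,0,1],
    [-0.75,-0.69,0,0,1],
    [-0.98,-0.92,0,0,1],
  ],
)

```text
clock: 0.9
eef_pos: [0.2523, -0.2488, 0.256]
tool_rot: [0.788, -0.616, -0.0, -0.0]
ft_force: [0.8, -0.6, -0.5]
grip_width: 0.0854
```

carry_out(
  moves=[
    [-0.25,-0.23,0,0,1],
    [-0.5,-0.46,0,0,1],
    [-0.75,-0.69,0,0,1],
    [-0.98,-0.92,0,0,1],
  ],
)

```text
clock: 1.3
eef_pos: [0.3178, -0.1315, 0.2561]
tool_rot: [0.788, -0.615, -0.0, 0.0]
ft_force: [0.5, -0.4, -0.1]
grip_width: 0.0855
```

carry_out(
  moves=[
    [-0.25,-0.23,0,-0.08,1],
    [-0.5,-0.46,0,-0.16,1],
    [-0.75,-0.69,0,-0.25,1],
    [-0.98,-0.92,0,-0.33,1],
    [-0.98,-0.92,0,-0.33,1],
  ],
)

```text
clock: 1.8
eef_pos: [0.3845, -0.0131, 0.256]
tool_rot: [0.921, -0.39, -0.0, -0.0]
ft_force: [-0.4, 0.4, -0.0]
grip_width: 0.0851
```

```bash
cat > go.py <<'E'
from h import *
import sys
def go(x,y,z):
    o=bot.get_obs(); Rm=R.from_quat(o['tool_rot']).as_matrix()
    print('t',o['clock'],'pos',o['eef_pos'].round(4),'j6',o['joint_pos'][5].round(3),'F',o['ft_force'].round(2),'w',o['grip_width'].round(4))
    print('x',Rm[:,0].round(3),'z',Rm[:,2].round(4))
    print('move',((np.array([x,y,z])-o['eef_pos'])@Rm/0.1).round(3))
if len(sys.argv)>3: go(*map(float,sys.argv[1:4]))
E
python3 go.py .4485 .1002 .256
```

```text
Traceback (most recent call last):
  File "go.py", line 8, in <module>
    if len(sys.argv)>3: go(*map(float,sys.argv[1:4]))
                        ~~^^^^^^^^^^^^^^^^^^^^^^^^^^^
  File "go.py", line 5, in go
    print('t',o['clock'],'pos',o['eef_pos'].round(4),'j6',o['joint_pos'][5].round(3),'F',o['ft_force'].round(2),'w',o['grip_width'].round(4))
                                                                                                                    ^^^^^^^^^^^^^^^^^^^^^
AttributeError: 'float' object has no attribute 'round'
```

```bash
sed -i "s/o\['grip_width'\].round(4)/round(o['grip_width'],4)/" go.py
python3 go.py .4485 .1002 .256
```

```text
t 1.8 pos [ 0.3845 -0.0131  0.256 ] j6 2.337 F [-0.42  0.44 -0.03] w 0.0851
x [ 0.696 -0.718 -0.001] z [ 2.e-04  9.e-04 -1.e+00]
move [-3.680e-01 -1.248e+00  1.000e-03]
```

carry_out(
  moves=[
    [-0.1,-0.33,0,0,1],
    [-0.2,-0.66,0,0,1],
    [-0.3,-1.0,0,0,1],
    [-0.3,-1.0,0,0,1],
  ],
)

```text
clock: 2.2
eef_pos: [0.4361, 0.0772, 0.2558]
tool_rot: [0.92, -0.392, -0.0, -0.0]
ft_force: [-1.7, -0.9, 1.0]
grip_width: 0.0857
```

```bash
python3 go.py .4485 .1002 .161
```

```text
t 2.2 pos [0.4361 0.0772 0.2558] j6 2.551 F [-1.67 -0.9   1.  ] w 0.0857
x [ 0.693 -0.721 -0.   ] z [ 2.e-04  7.e-04 -1.e+00]
move [-0.08  -0.249  0.948]
```

carry_out(
  moves=[
    [-0.07,-0.25,0,0,1],
    [-0.07,-0.25,0,0,1],
    [-0.07,-0.25,0.3,0,1],
    [-0.07,-0.25,0.6,0,1],
    [-0.07,-0.25,0.95,0,1],
    [-0.07,-0.25,0.95,0,1],
  ],
)

```text
clock: 2.8
eef_pos: [0.4435, 0.0953, 0.1572]
tool_rot: [0.919, -0.394, -0.004, 0.003]
ft_force: [-0.5, -0.0, 0.2]
grip_width: 0.0854
```

```bash
python3 - <<'E'
from h import *
a=imaging.camera('side');b=imaging.camera('top')
crop('s',a,230,110,200,150,4,'pics/s2.png');crop('s',b,190,120,160,120,5,'pics/t3.png')
E
python3 go.py .4485 .1002 .161
```

```text
t 2.9 pos [0.4471 0.0964 0.1615] j6 2.593 F [ 0.3  -0.29 -0.67] w 0.0852
x [ 0.69  -0.724 -0.001] z [-1.9e-03 -8.0e-04 -1.0e+00]
move [-0.018 -0.036  0.005]
```

View pics/s2.png

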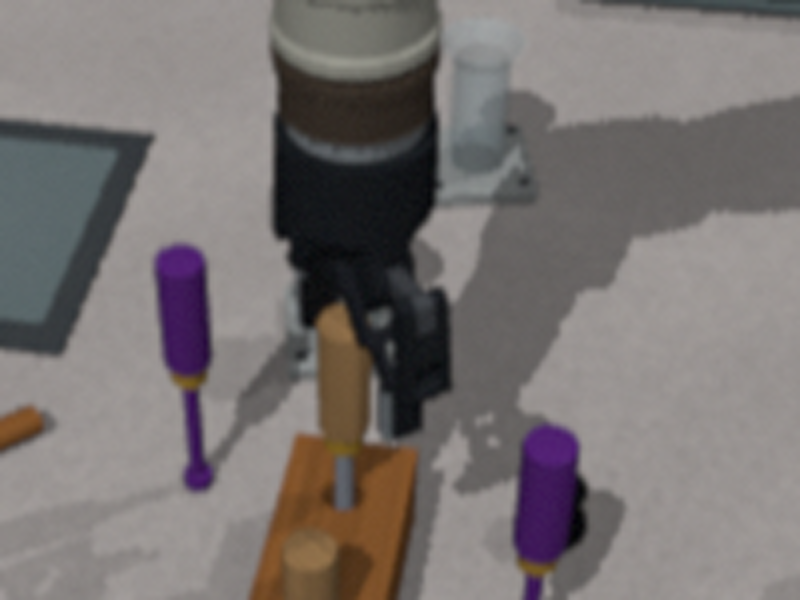

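View pics/t3.png

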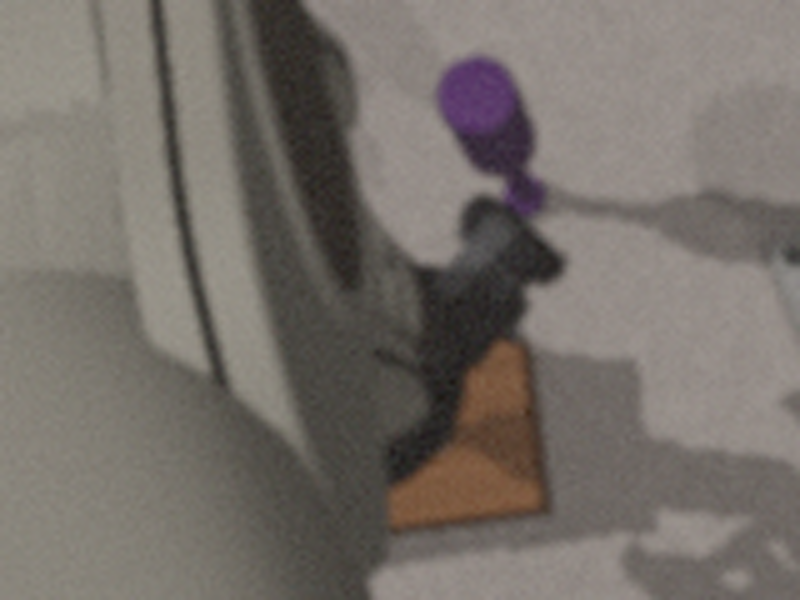

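The stick is upright in the block between the open fingers, with its top at about (345,320) in the side crop. The purple sticks are untouched. I'll trim about 4 mm and close.

carry_out(
  moves=[
    [-0.02,-0.04,0,0,1],
    [-0.02,-0.04,0,0,1],
    [-0.02,-0.04,0,0,-1],
    [-0.02,-0.04,0,0,-1],
    [-0.02,-0.04,0,0,-1],
    [-0.02,-0.04,0,0,-1],
    [-0.02,-0.04,0,0,-1],
    [-0.02,-0.04,0,0,-1],
    [-0.02,-0.04,0,0,-1],
    [-0.02,-0.04,0,0,-1],
  ],
)

```text
clock: 3.9
eef_pos: [0.4498, 0.1018, 0.1616]
tool_rot: [0.92, -0.393, 0.0, -0.0]
ft_force: [0.0, 0.2, 3.4]
grip_width: 0.0268
```

```bash
python3 go.py .4485 .1002 .161
```

```text
t 3.9 pos [0.4498 0.1018 0.1616] j6 2.601 F [0.04 0.24 3.41] w 0.0268
x [ 0.691 -0.723  0.   ] z [ 8.e-04  1.e-04 -1.e+00]
move [0.003 0.02  0.006]
```

carry_out(
  moves=[
    [0,0,-0.1,0,-1],
    [0,0,-0.2,0,-1],
    [0,0,-0.4,0,-1],
    [0,0,-0.6,0,-1],
    [0,0,-0.8,0,-1],
    [0,0,-1.0,0,-1],
  ],
)

```text
clock: 4.5
eef_pos: [0.4492, 0.1017, 0.2626]
tool_rot: [0.92, -0.393, -0.0, -0.0]
ft_force: [0.2, 0.7, -0.4]
grip_width: 0.0267
```

carry_out(
  moves=[
    [0,0,-0.2,0,-1],
    [0,0,-0.4,0,-1],
    [0,0,-0.4,0,-1],
    [0,0,-0.4,0,-1],
  ],
)

```text
clock: 4.9
eef_pos: [0.4495, 0.1018, 0.3014]
tool_rot: [0.92, -0.393, 0.0, -0.0]
ft_force: [-0.0, -0.4, -2.0]
grip_width: 0.0267
```

```bash
python3 - <<'E'
from h import *
a=imaging.camera('side')
crop('s',a,230,60,200,150,4,'pics/s3.png')
E
python3 go.py .5 -.082 .301
```

```text
t 4.95 pos [0.449  0.1017 0.3006] j6 2.601 F [ 0.3  -0.03 -1.33] w 0.0269
x [ 0.691 -0.723 -0.001] z [-1.2e-03 -2.0e-04 -1.0e+00]
move [ 1.68   0.901 -0.005]
```

View pics/s3.png

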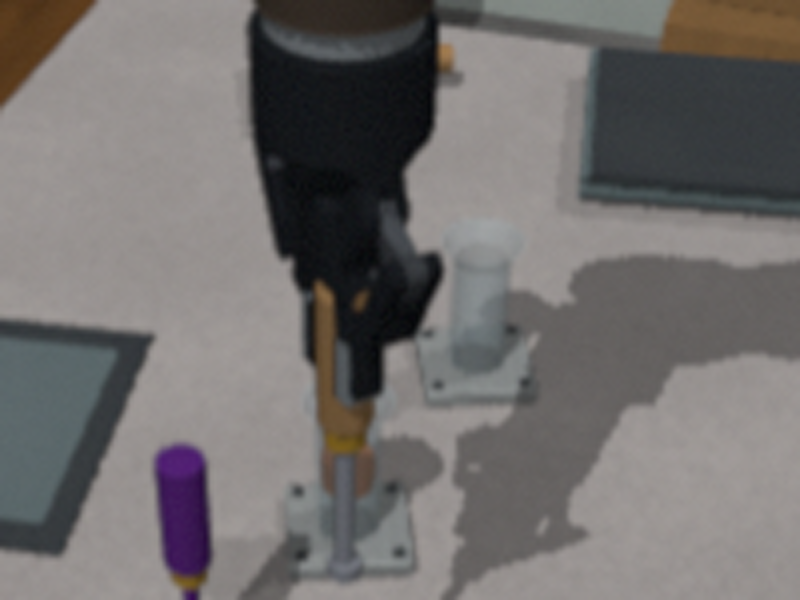

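The stick is held and hangs upright, foot at about (345,568) in the crop. Moving to the copper tube.

carry_out(
  moves=[
    [0.1,0.05,0,0,-1],
    [0.3,0.16,0,0,-1],
    [0.5,0.27,0,0,-1],
    [0.7,0.37,0,0,-1],
    [0.84,0.45,0,0,-1],
  ],
)

```text
clock: 5.45
eef_pos: [0.4749, 0.008, 0.3001]
tool_rot: [0.919, -0.393, -0.001, 0.001]
ft_force: [0.2, -0.2, -1.0]
grip_width: 0.0263
```

carry_out(
  moves=[
    [0.2,0.1,0,0,-1],
    [0.4,0.21,0,0,-1],
    [0.6,0.32,0,0,-1],
    [0.78,0.42,0,0,-1],
    [0.84,0.45,0,0,-1],
    [0.84,0.45,0,0,-1],
    [0.84,0.45,0,0,-1],
  ],
)

```text
clock: 6.15
eef_pos: [0.5001, -0.0815, 0.3008]
tool_rot: [0.92, -0.393, -0.001, -0.0]
ft_force: [-0.3, 1.0, -1.9]
grip_width: 0.0265
```

```bash
python3 - <<'E'
from h import *
a=imaging.camera('side');b=imaging.camera('top')
crop('s',a,250,90,130,120,5,'pics/s4.png');crop('s',b,310,110,133,100,6,'pics/t4.png')
E
python3 go.py .5 -.082 .301
```

```text
t 6.25 pos [ 0.5002 -0.0811  0.3012] j6 2.216 F [ 0.15  0.66 -1.77] w 0.0267
x [ 0.692 -0.722 -0.001] z [-5.e-04  4.e-04 -1.e+00]
move [0.005 0.008 0.002]
```

View pics/s4.png

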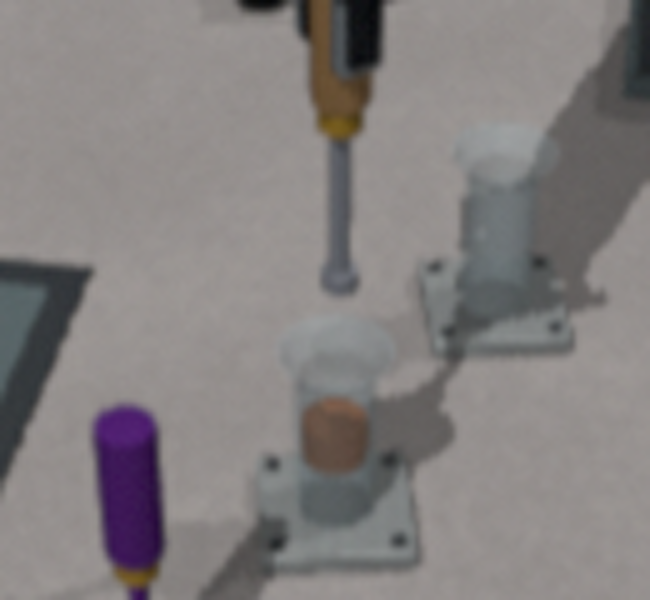

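View pics/t4.png

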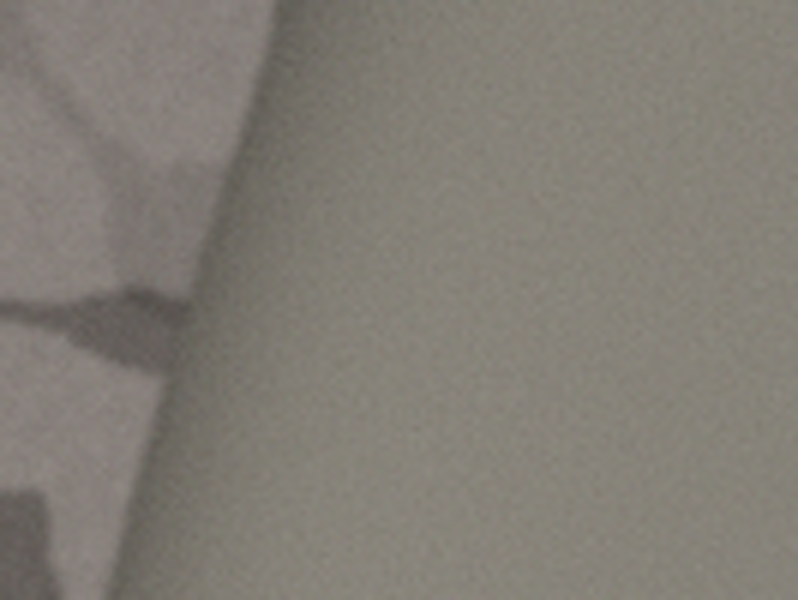

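The foot hangs right above the copper tube: side crop foot (339,280), rim centre about (338,347), copper top (336,407). The top view is blocked by the arm. I'll check the foot numerically.

```bash
python3 - <<'E'
from h import *
S=lambda p:(np.array(p)+.5)/5-.5+np.array((250,90))
print('foot underside front edge', atz('side',S((339,280)),.157))
print('ferrule bottom',atz('side',S((340,130)),.243))
print('rim',atz('side',S((338,347)),.112))
for z in (.152,.157,.162,.112,.012): print(z,(proj('side',[[.5002,-.0815,z]])[0]-(250,90))*5)
E
```

```text
foot underside front edge [ 0.49932109 -0.07736191  0.157     ]
ferrule bottom [ 0.49744535 -0.07109233  0.243     ]
rim [ 0.50144252 -0.08357604  0.112     ]
0.152 [337.66197665 281.21694993]
0.157 [337.71687622 272.60559975]
0.162 [337.77217927 263.93449776]
0.112 [337.23680917 348.02590498]
0.012 [336.27286015 500.28168813]
```

carry_out(
  moves=[
    [0,0,0.1,0,-1],
    [0,0,0.25,0,-1],
    [0,0,0.4,0,-1],
    [0,0,0.5,0,-1],
    [0,0,0.6,0,-1],
    [0,0,0.6,0,-1],
  ],
)

```text
clock: 6.85
eef_pos: [0.4996, -0.0814, 0.2397]
tool_rot: [0.92, -0.393, -0.001, 0.0]
ft_force: [0.7, -0.3, -1.0]
grip_width: 0.0267
```

```bash
python3 - <<'E'
from h import *
a=imaging.camera('side')
crop('s',a,250,90,130,120,5,'pics/s5.png')
E
python3 go.py .5 -.082 .185
```

```text
t 6.9 pos [ 0.5001 -0.0816  0.2407] j6 2.216 F [-0.31 -0.22 -0.75] w 0.0268
x [ 0.691 -0.722 -0.001] z [-1.4e-03  2.0e-04 -1.0e+00]
move [0.002 0.003 0.557]
```

View pics/s5.png

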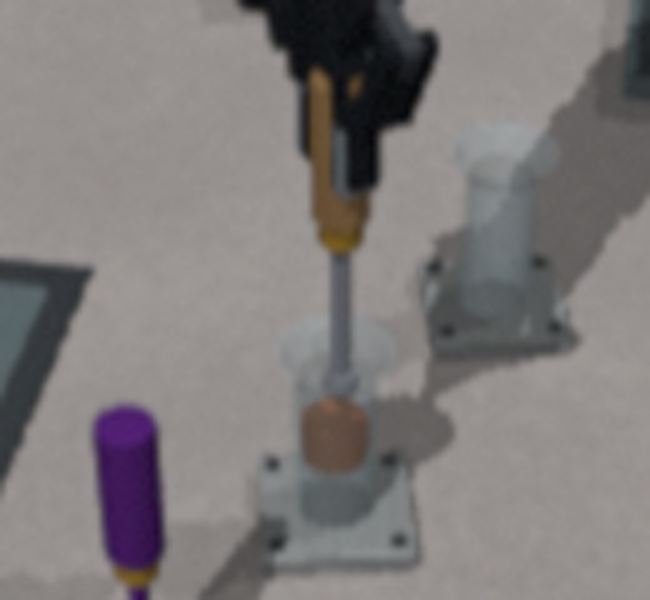

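The foot at (342,382) is inside the bore, just above the copper at (335,405). Pushing down gently.

carry_out(
  moves=[
    [0,0,0.04,0,-1],
    [0,0,0.08,0,-1],
    [0,0,0.12,0,-1],
    [0,0,0.16,0,-1],
    [0,0,0.2,0,-1],
    [0,0,0.24,0,-1],
    [0,0,0.28,0,-1],
    [0,0,0.32,0,-1],
    [0,0,0.36,0,-1],
    [0,0,0.4,0,-1],
    [0,0,0.44,0,-1],
    [0,0,0.47,0,-1],
    [0,0,0.5,0,-1],
    [0,0,0.5,0,-1],
  ],
)

```text
clock: 8.3
eef_pos: [0.5004, -0.0819, 0.1906]
tool_rot: [0.92, -0.393, -0.0, 0.0]
ft_force: [0.6, -0.1, -1.6]
grip_width: 0.0266
```

```bash
python3 go.py .5 -.082 .185
```

```text
t 8.3 pos [ 0.5004 -0.0819  0.1906] j6 2.216 F [ 0.65 -0.11 -1.61] w 0.0266
x [ 0.691 -0.723 -0.   ] z [-7.e-04 -1.e-04 -1.e+00]
move [-0.002  0.003  0.056]
```

carry_out(
  moves=[
    [0,0,0.01,0,-1],
    [0,0,0.02,0,-1],
    [0,0,0.03,0,-1],
  ],
)

```text
clock: 8.6
eef_pos: [0.5005, -0.0818, 0.1884]
tool_rot: [0.92, -0.393, -0.0, -0.0]
ft_force: [-0.9, 0.3, 2.9]
grip_width: 0.0263
```

```bash
python3 - <<'E'
from h import *
a=imaging.camera('side')
crop('s',a,250,90,130,120,5,'pics/s6.png')
E
python3 go.py .5 -.082 .185
```

```text
t 8.65 pos [ 0.5004 -0.0818  0.1882] j6 2.216 F [-0.06 -0.57  1.88] w 0.0268
x [ 0.691 -0.723 -0.   ] z [-2.e-04  0.e+00 -1.e+00]
move [-0.002  0.004  0.032]
```

View pics/s6.png

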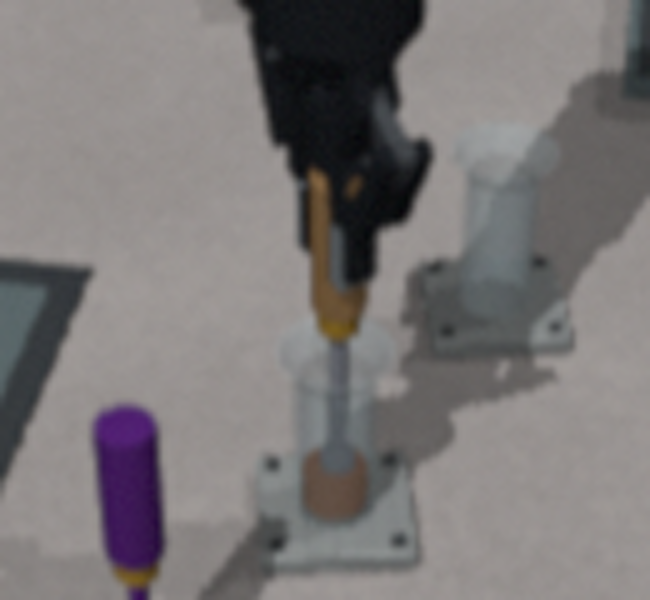

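The blanks have slid down: copper top is now about (335,455) with the foot on it. A few mm remain.

carry_out(
  moves=[
    [0,0,0.01,0,-1],
    [0,0,0.02,0,-1],
    [0,0,0.03,0,-1],
  ],
)

```text
clock: 8.95
eef_pos: [0.5007, -0.0819, 0.1856]
tool_rot: [0.92, -0.393, 0.0, -0.0]
ft_force: [-1.3, 1.6, 9.3]
grip_width: 0.0268
```

carry_out(
  moves=[
    [0,0,0.005,0,-1],
    [0,0,0.005,0,-1],
  ],
)

```text
clock: 9.15
eef_pos: [0.5007, -0.0818, 0.1856]
tool_rot: [0.92, -0.393, 0.0, -0.0]
ft_force: [-1.8, 0.0, 6.5]
grip_width: 0.0265
```

carry_out(
  moves=[
    [0,0,0.005,0,-1],
    [0,0,0.005,0,-1],
  ],
)

```text
clock: 9.35
eef_pos: [0.5008, -0.0818, 0.1856]
tool_rot: [0.92, -0.393, 0.001, -0.0]
ft_force: [-2.5, 0.8, 9.4]
grip_width: 0.0263
```

At the stop (z constant at 0.1856). Pressing to mid-band.

carry_out(
  moves=[
    [0,0,0.005,0,-1],
    [0,0,0.005,0,-1],
  ],
)

```text
clock: 9.55
eef_pos: [0.5009, -0.0818, 0.1855]
tool_rot: [0.92, -0.393, 0.001, -0.0]
ft_force: [-3.3, -0.1, 10.7]
grip_width: 0.0265
```

carry_out(
  moves=[
    [0,0,0.005,0,-1],
    [0,0,0.005,0,-1],
    [0,0,0.005,0,-1],
  ],
)

```text
clock: 9.85
eef_pos: [0.501, -0.0817, 0.1855]
tool_rot: [0.92, -0.393, 0.001, -0.001]
ft_force: [-3.6, 0.9, 13.8]
grip_width: 0.0269
```

```bash
python3 go.py .5 -.082 .185
```

```text
t 9.85 pos [ 0.501  -0.0817  0.1855] j6 2.216 F [-3.62  0.86 13.81] w 0.0269
x [ 0.691 -0.723  0.002] z [ 2.6e-03  1.0e-04 -1.0e+00]
move [-0.005  0.009  0.005]
```

carry_out(
  moves=[
    [0,0,0,0,-1],
    [0,0,0,0,-1],
    [0,0,0,0,-1],
    [0,0,0,0,-1],
  ],
)

```text
clock: 10.25
eef_pos: [0.501, -0.0817, 0.1855]
tool_rot: [0.92, -0.393, 0.001, -0.001]
ft_force: [-4.2, 1.7, 14.0]
grip_width: 0.0267
```

carry_out(
  moves=[
    [0,0,-0.01,0,-1],
    [0,0,-0.02,0,-1],
    [0,0,-0.025,0,-1],
    [0,0,-0.025,0,-1],
    [0,0,-0.025,0,-1],
  ],
)

```text
clock: 10.75
eef_pos: [0.5006, -0.0819, 0.1856]
tool_rot: [0.92, -0.393, -0.0, 0.0]
ft_force: [-0.7, 0.2, 2.4]
grip_width: 0.0266
```

```bash
python3 - <<'E'
from h import *
a=imaging.camera('side')
crop('s',a,250,90,130,120,5,'pics/s7.png')
E
python3 go.py .5 -.082 .185
```

```text
t 10.8 pos [ 0.5006 -0.0819  0.1856] j6 2.216 F [-0.55 -0.69  1.52] w 0.0268
x [ 0.691 -0.723 -0.   ] z [-1.e-04 -1.e-04 -1.e+00]
move [-0.004  0.005  0.006]
```

View pics/s7.png

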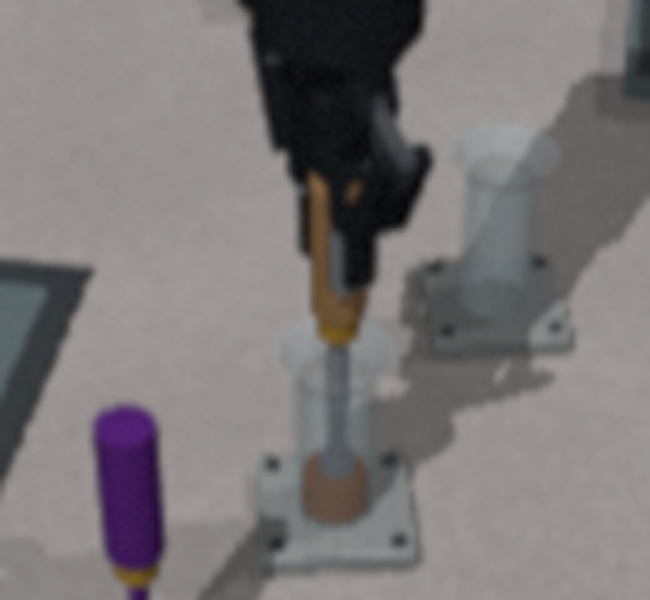

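Copper spans rows 455–522, matching the projected floor (centre row 500). The stick is upright, so I release it.

carry_out(
  moves=[
    [0,0,0,0,-0.3],
    [0,0,0,0,-0.1],
    [0,0,0,0,0.2],
    [0,0,0,0,0.6],
    [0,0,0,0,1],
    [0,0,0,0,1],
    [0,0,0,0,1],
    [0,0,0,0,1],
    [0,0,0,0,1],
    [0,0,0,0,1],
  ],
)

```text
clock: 11.8
eef_pos: [0.5006, -0.0819, 0.1858]
tool_rot: [0.92, -0.393, 0.0, -0.0]
ft_force: [-0.8, -0.2, 0.0]
grip_width: 0.0857
```

```bash
python3 - <<'E'
from h import *
a=imaging.camera('side')
crop('s',a,250,90,130,120,5,'pics/s8.png')
E
python3 go.py .5 -.082 .185
```

```text
t 11.85 pos [ 0.5006 -0.0819  0.1858] j6 2.216 F [ 0.07 -0.01  0.21] w 0.0854
x [ 0.691 -0.723  0.   ] z [ 1.e-04  0.e+00 -1.e+00]
move [-0.003  0.005  0.008]
```

View pics/s8.png

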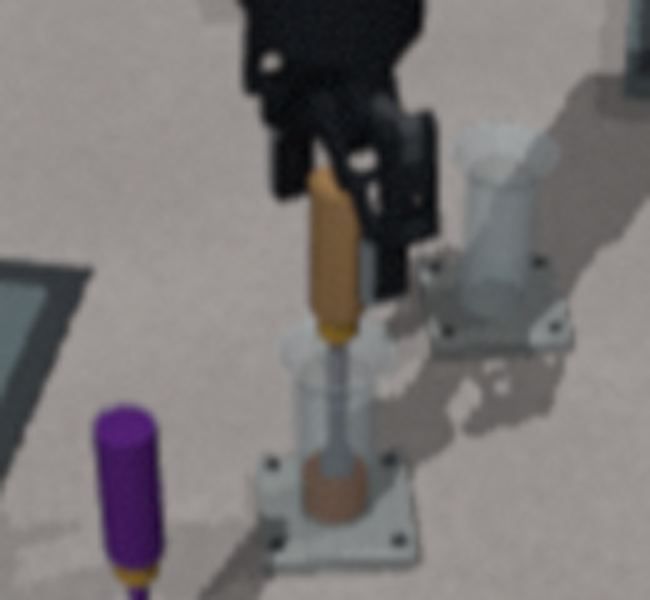

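The stick stands free between the open fingers, with clearance on both sides. Retreating straight up.

carry_out(
  moves=[
    [0,0,-0.1,0,1],
    [0,0,-0.3,0,1],
    [0,0,-0.5,0,1],
    [0,0,-0.75,0,1],
    [0,0,-1.0,0,1],
    [0,0,-1.0,0,1],
  ],
)

```text
clock: 12.45
eef_pos: [0.5025, -0.0822, 0.2905]
tool_rot: [0.92, -0.393, 0.004, -0.001]
ft_force: [0.1, -0.3, 0.1]
grip_width: 0.0853
```

carry_out(
  moves=[
    [0.3,0.4,-0.1,0,1],
    [0.6,0.8,-0.1,0,1],
    [0.8,1.0,-0.1,0,1],
    [0.8,1.0,-0.1,0,1],
    [0.8,1.0,-0.1,0,1],
    [0.8,1.0,-0.1,0,1],
  ],
)

```text
clock: 13.05
eef_pos: [0.4835, -0.2079, 0.2956]
tool_rot: [0.92, -0.393, -0.0, -0.0]
ft_force: [0.2, 0.5, 0.7]
grip_width: 0.0854
```

```bash
python3 - <<'E'
from h import *
a=imaging.camera('side');b=imaging.camera('top')
crop('s',a,230,90,160,150,4,'pics/s9.png');cv2.imwrite('pics/t9.png',b[:,:,::-1])
E
python3 go.py .5 -.082 .185
```

```text
t 13.15 pos [ 0.4837 -0.2076  0.2958] j6 1.971 F [-1.06  0.34 -0.86] w 0.0856
x [ 0.692 -0.721 -0.   ] z [-2.e-04  3.e-04 -1.e+00]
move [-0.793 -0.987  1.108]
```

View pics/s9.png

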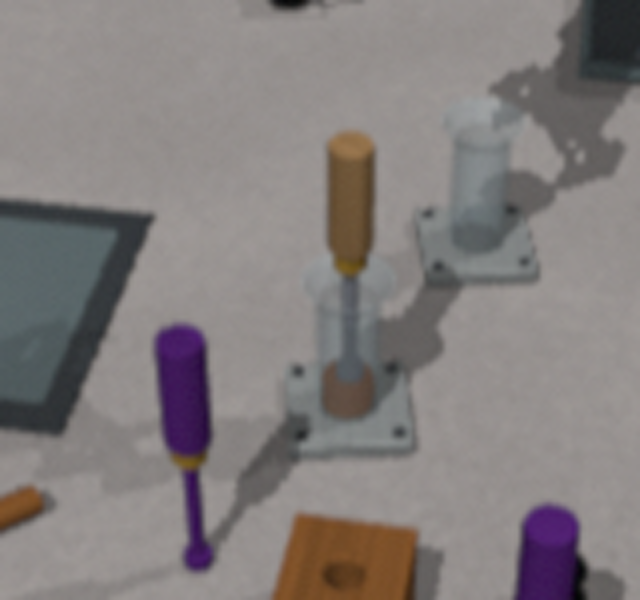

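View pics/t9.png

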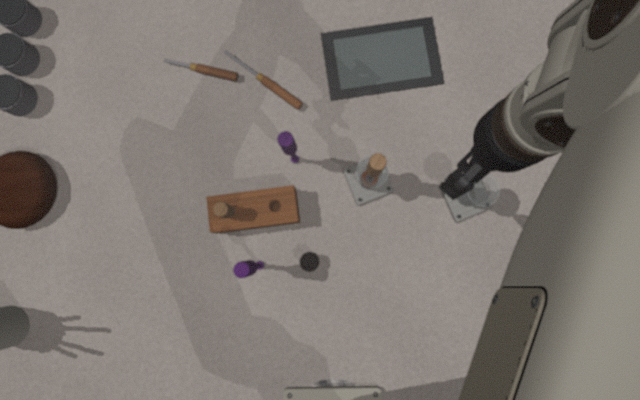

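The stick stands upright in the tube on the blanks (side crop: handle top (351,143), copper about (347,390)). The block hole is empty, the punch and both purple sticks haven't moved, and the robot is clear.

```bash
python3 -c "
from workcell import order
print(order.job_done())"
```

```text
the job is handed in; nothing more can be done
None
```

The job is done and handed in at about 13 s on the robot's clock, well under the 45 s limit. No verdict was reported.

- **What I did:** I took the taller wooden-handled stick out of the block and put its foot down the tube with the copper. I pushed the blanks until they stopped, then held the press for about 0.4 s. After easing the load off, I let go and moved the arm clear.
- **Pressing:** The wrist read about 14 N during the hold, roughly 15–16 N on the blanks once the stick's weight is added. The tool stopped within 1 mm of the expected height, which puts the top of the stack at about 36–37 mm.
- **Last pictures:** The stick stands upright in the tube on top of the blanks, which are at the floor. The punch and both purple sticks haven't moved, and the gripper is open and clear.
- **Checks that fell short:** The arm blocked the top camera over the tube, so I checked alignment there from the side view only. A sideways force of about 4 N showed while pressing and was gone once I eased off.

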